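# Hold the second clip open over the colour card's free corner

### The arm

A 6-joint arm with a two-finger parallel gripper is mounted at the origin on the work surface. World frame = base frame: x ahead of the robot, y to its left, z up, the work surface at z = 0. Lengths are in mm, angles in rad, forces in N, time in s.
With the tool pointing down it reaches from about 325 to 775 mm from the base axis. Payload 5.5 kg.
Tool frame: the origin (TCP) lies at the very end of the fingers, on their centre line; the grasp point (between the pads) lies 19 mm behind it (r.hold_point_z is the distance from the TCP to the grasp point, in mm); z points along the fingers, y is the line along which they close (so a half turn about z gives the same grasp; the last joint's range is limited). The gripper opens to 88 mm and grips with 3 to 60 N. Pads are 20 mm wide; open, the fingers measure 115 mm over their backs; the gripper's body (75 mm by 178 mm) begins 61 mm behind the grasp point.
Start: joints at [1.118, 0.091, 1.231, -0, 1.82, -0.057], TCP at [231.333, 553.626, 222.631] pointing down, gripper open.
Joint ranges: [-2.87, 2.87], [-0.86, 2.18], [0.17, 2.46], [-1.51, 4.65], [0.06, 2.69], [-2.65, 2.65]. Speed limits (rad/s): [2.57, 2.57, 3.01, 3.14, 3.14, 3.14].

### API

Orientations are given as a unit quaternion [x, y, z, w].
In Python, from station import r, solver, viewer, get_t, get_joint_pos, get_joint_vel, get_joint_efforts, get_ee_pos, get_ee_rot, get_ft_force, get_torque, get_gripper_width, get_finger_force gives the robot as it stands. The module is installed in compiled form; this text tells all that it offers. Calls block until the motion is done:
- r.move_to(position, orientation): joint-space move of the TCP to a pose.
- r.move_l(position, max_speed=150, ori=None, max_force=None): straight line of the TCP; ori=None keeps the orientation; max_speed is the mean speed in mm/s. With max_force (N) it stops when the force on the tool has changed by that much, and returns True; else False.
- r.move_joints(angles): joint-space move.
- r.grip(opening, force=None): finger opening in mm; force is the grip in N (None keeps the last); returns when the fingers have stopped.
- r.wait(seconds).
- solver.solve_ik(position, orientation): joint angles nearest the present ones, or None.
- viewer.get_image(name): name is "side" or "top"; returns the picture (400x640x3 uint8, red, green, blue); there is no depth.
- viewer.camera_model(name): a dict with "camera_matrix" (3x3 intrinsics, pixels), "position" and "rotation" of the camera in the world. Camera axes: x right, y up, looking along -z (the intrinsics and any distortion apply to the point x, -y, -z); pixel columns grow to the right and rows downward; lengths in mm; the calibration is good to about 2 mm. A picture is of the moment at which its call begins. camera_model takes no time and is no camera call.
A pose or a line that the arm cannot do raises r.Unreachable and nothing moves.
- r.finish_job(): hands the job in; it is judged then, once.
Readings, each from a call of its own:
- get_t(): time.
- get_joint_pos(): joint angles.
- get_joint_vel(): joint speeds.
- get_joint_efforts(): joint torques, N m.
- get_ee_pos(): TCP position.
- get_ee_rot(): TCP orientation.
- get_ft_force(): force on the tool from outside, world axes, zero at the start.
- get_torque(): the same for the moment, N m.
- get_gripper_width(): finger opening in mm.
- get_finger_force(): force on a finger pad.
Only numpy, scipy, OpenCV 4.12 (cv2) and the standard library are available. Lean on these libraries where they do the work, as an engineer would, in place of code of your own. Each camera call takes 0.05 s, during which the arm holds its last target. There are 200 camera calls.

### The job

I am about to square up the colour card on the drawing board, and its second clip has to be waiting for me. Squeeze the orange-handled spring clip that is parked on the near wall of the paint tray so that it lets go, lift it away, and bring it down over the top edge of the card and board at the card's free corner, its open jaws one on each side and well past the edge but touching neither card nor board. Finish holding it right there, squeezed wide open and still; do not let go, do not bump the easel, and leave the tins and the jar where they are.

Things in the scene. Friction and masses are not known exactly. Their poses are not given: they have to be found in the camera images.
- clip: Loose steel spring clip, orange handles and jaw pads, 0.12 kg, parked upright on the tray wall, handles up, biting 12 mm of it. Origin: pivot pin. z: up its middle line to the handles; x: the way handles and jaws spread, square to the wall; y: along the pin. Orange grips 19 to 62 mm above the pin, 24 mm wide (y); over their tops 52 mm as parked, 30 mm and parallel when squeezed home.
- clip_lever (a joint): Swing of each lever, rad: 0 shut, 0.08 as parked, 0.26 squeezed home on a stop (26 mm between jaw tips; gap is 100 mm x value). A spring shuts it: about 7 N a side at the handle ends as parked, 12 N to squeeze home; 20 to 30 N of grip is right. Both levers swing alike about the middle line.
- clip_mouth (a point): Point midway between the loose clip's jaw tips, 48 mm below the pin along the clip's -z. Axes as clip. The jaw pads are 24 mm wide (y) and 14 mm high; the squeezed clip is within 20 mm of its middle line below the pin.
- tray: Open wooden tray, 170 x 250 x 65 mm (x, y, z), walls 8 mm, fixed, full of paint tubes and brushes lying below the rim. Origin: centre of its underside, z up. The clip is parked somewhere along the middle 140 mm of its -x wall, the one nearer the robot.
- board: Drawing board (260 x 150 x 6 mm) with a white colour card (210 x 150 x 3 mm) flat on it, top edges level, 9 mm together, fixed, leaning back 0.17 rad; top edge 180 mm above the table. Origin: middle of the top edge, mid-thickness. x: square to the card, to the side it faces, away from the robot; y: along the edge; z: up the board's face. A clip like the loose one grips it at y = +70 mm.
- free_corner (a point): Where the loose clip goes: on the top edge of card and board, mid-thickness, at y = -70 mm of the board, 35 mm in from the card's bare side edge. Axes as board. Only the clip already on, 140 mm away, stands above this edge (by 100 mm).
- easel: The tabletop easel of pale wood that carries the board, fixed; about 200 mm deep and 260 mm wide. Origin on the table below the middle of the board's top edge, z up, x towards the side the card faces.
- tin_yellow: Opened paint tin, yellow paint, 77 mm across, 88 mm high, 0.45 kg; stands in front of the easel. Origin at the centre of its underside. Leave alone.
- tin_blue: Opened paint tin, blue paint, 77 mm across, 88 mm high, 0.45 kg; stands beyond the tray. Origin at the centre of its underside. Leave alone.
- jar: Amber jar with a white lid, 62 mm across, 70 mm high, 0.3 kg; stands on the robot's side of the tray. Origin at the centre of its underside. Leave alone.
Things that resemble listed ones, but are neither listed nor needed, are in the scene too. Of the things like the clip, leave any that is blue; of the rest the larger one is meant.

How it is judged (in metres and radians):
On the way:
1. the clip is squeezed open and lifted clear of the tray (value of joint clip_lever above 0.17 rad and z of clip in the frame of tray above 0.125 m and contact force between clip and tray below 0.05 N and contact force between the fingers and clip above 3 N), for 0.2 s.
At the end, for the whole second after the job is handed in: Clip in the fingers, still, open over 0.17 rad, touching only them; jaw tips 10-38 mm below the top edge, within 8 mm of mid-thickness and 25 mm along the edge of the free corner; within 0.35 rad of square to the card and its lean; tins and jar moved under 15 mm (value of joint clip_lever above 0.17 rad and contact force between the fingers and clip above 3 N and contact force between clip and easel below 0.3 N and contact force between clip and tray below 0.05 N and z of clip_mouth in the frame of board between -0.038 and -0.01 m and x of clip_mouth in the frame of board between -0.008 and 0.008 m and y of clip_mouth in the frame of board between -0.095 and -0.045 m and angle between the x axis of clip and the x axis of board, either way round below 0.35 rad and angle between the z axis of clip and the z axis of board, either way round below 0.35 rad and linear speed of clip below 0.02 m/s and distance of each of tin_yellow, tin_blue, jar from where it was at the start of the episode below 0.015 m); the arm keeps its last pose, push and grip.
It fails at once if the easel, board or card is bumped (over 8 N) by the clip or the robot (contact force between any of clip, the arm, the fingers and easel above 8 N).
It fails at once if a tin or the jar is pushed away or tipped (distance of any of tin_yellow, tin_blue, jar from where it was at the start of the episode above 0.02 m).
It also fails if it takes over 42 s, if anything falls off the work surface, if the arm or the gripper's body presses on something with over 40 N, if the wrist force passes 120 N, or if a joint passes its speed limit or range.

## Working session

There is one attempt and no reset: what is moved stays moved. The work goes in short steps, each a Python script; the robot and the scene stay as the last script left them, time stands still between calls to the robot, and variables do not carry over. Pictures are saved under pics/ and viewed, at most 10 in all, crops included, and the job is handed in when it is done.

```bash
mkdir -p pics; python3 - <<'E'
from station import *
import cv2,numpy as np
np.set_printoptions(precision=4,suppress=True)
for n in("side","top"):
    cv2.imwrite(f"pics/{n}0.png",viewer.get_image(n)[:,:,::-1]); m=viewer.camera_model(n); print(n,m)
print(get_t(),get_ee_rot())
E
```

```text
side {'camera_matrix': array([[438.3724,   0.    , 323.4041],
       [  0.    , 438.3724, 198.7235],
       [  0.    ,   0.    ,   1.    ]]), 'position': array([ 416.6442, -863.4911,  788.4397]), 'rotation': array([ 0.4293, -0.0273, -0.068 ,  0.9002])}
top {'camera_matrix': array([[379.4671,   0.    , 316.4851],
       [  0.    , 379.4671, 201.3085],
       [  0.    ,   0.    ,   1.    ]]), 'position': array([ 443.3459,  -64.5553, 1241.4349]), 'rotation': array([ 0.0401, -0.0379, -0.6987,  0.7133])}
0.1 [ 0.1966  0.9805 -0.0009 -0.0002]
```

View pics/side0.png

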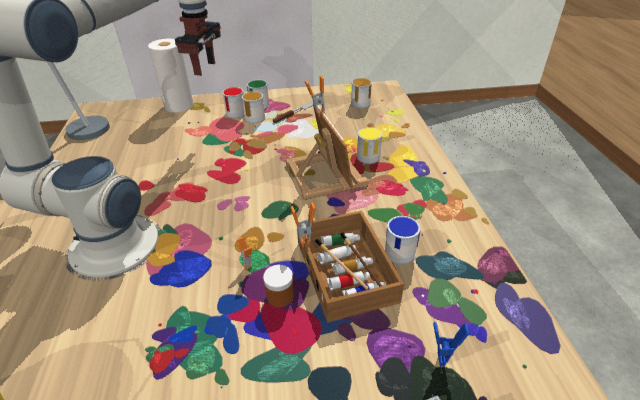

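View pics/top0.png

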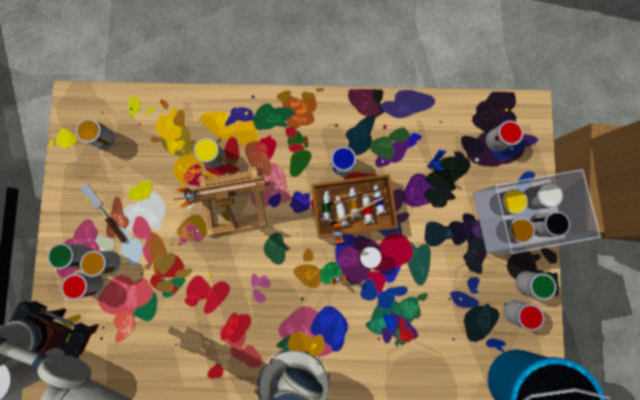

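The side view shows the orange clip on the tray's near wall at about (304,228), the fixed clip on the board at about (318,95), and the tray, easel, jar and tins. In the top view the tray is at about (355,205), the easel at (232,205) and the jar at (370,258). I'll enlarge both.

```bash
python3 - <<'E'
import cv2
s=cv2.imread("pics/side0.png");t=cv2.imread("pics/top0.png")
def c(i,x0,y0,w,h,k,n): cv2.imwrite(f"pics/{n}.png",cv2.resize(i[y0:y0+h,x0:x0+w],None,fx=k,fy=k,interpolation=cv2.INTER_CUBIC))
c(s,270,190,150,140,4,"s1")   # tray
c(s,270,65,150,140,4,"s2")    # easel
c(t,170,130,230,150,3.4,"t1")
E
```

```text
(no output)
```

View pics/s1.png

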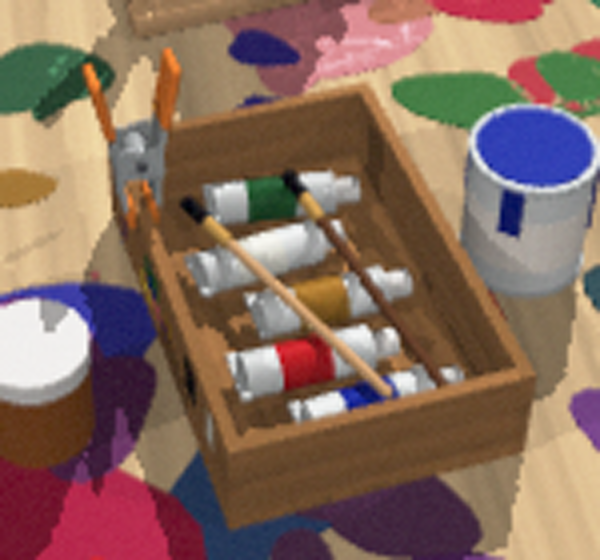

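View pics/s2.png

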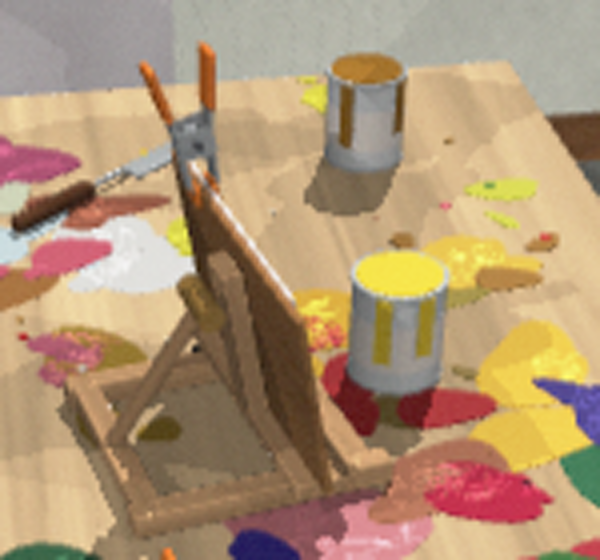

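View pics/t1.png

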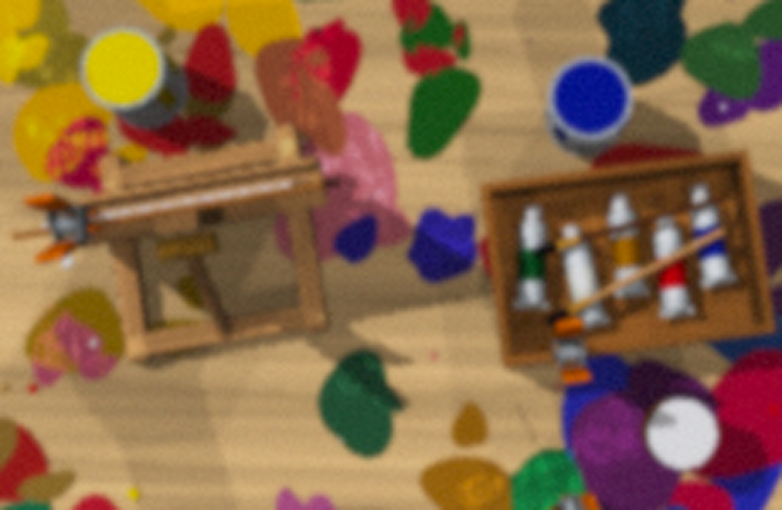

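The crops show:
- **s1:** clip handle tips at crop (92,66) and (172,55), with the pin at about (140,165); tray rim corners at (362,87), (532,375) and (232,448).
- **s2:** top edge of the board runs from the fixed clip at (195,170) to its free end at about (303,322), and the card ends at about (296,298).
- **t1:** tray rim corners at (485,187), (745,153), (775,333) and (503,365); clip handles at (568,323) and (575,377); white card line from (100,215) to (293,183).

```bash
cat > h.py <<'E'
import numpy as np,cv2
from station import *
from scipy.spatial.transform import Rotation as R
np.set_printoptions(precision=3,suppress=True)
CM={n:viewer.camera_model(n) for n in("side","top")}
CR={'s1':('side',270,190,4),'s2':('side',270,65,4),'t1':('top',170,130,3.4)}
def px(c,p):
    n,a,b,k=CR[c]; return n,(np.array(p)+.5)/k-.5+[a,b]
def onz(c,p,z):
    n,u=px(c,p);m=CM[n];K=m['camera_matrix']
    d=np.array([(u[0]-K[0,2])/K[0,0],-(u[1]-K[1,2])/K[1,1],-1.])
    d=R.from_quat(m['rotation']).apply(d);o=m['position'];return (o+d*(z-o[2])/d[2])
def proj(n,P):
    m=CM[n];K=m['camera_matrix'];q=R.from_quat(m['rotation']).inv().apply(np.atleast_2d(P)-m['position'])
    return np.c_[K[0,0]*q[:,0]/-q[:,2]+K[0,2],K[1,1]*-q[:,1]/-q[:,2]+K[1,2]]
E
python3 - <<'E'
from h import *
for c,p,z in [('s1',(362,87),65),('s1',(532,375),65),('s1',(232,448),65),('t1',(485,187),65),('t1',(745,153),65),('t1',(775,333),65),('t1',(503,365),65),
 ('s1',(92,66),163),('s1',(172,55),163),('t1',(568,323),163),('t1',(575,377),163),('s1',(140,165),101),
 ('s2',(303,322),180),('s2',(296,298),180),('s2',(207,178),180),('t1',(293,183),180),('t1',(100,215),180),('t1',(322,183),180),
 ('s2',(148,68),280),('s2',(207,48),280),('t1',(45,203),280),('t1',(50,255),280),('t1',(683,433),70),('s1',(42,345),70)]: print(c,p,z,onz(c,p,z)[:2])
E
```

```text
s1 (362, 87) 65 [624.448 -44.963]
s1 (532, 375) 65 [ 664.033 -287.158]
s1 (232, 448) 65 [ 500.265 -309.825]
t1 (485, 187) 65 [625.875 -45.244]
t1 (745, 153) 65 [ 662.53  -284.809]
t1 (775, 333) 65 [ 496.948 -312.045]
t1 (503, 365) 65 [462.848 -65.161]
s1 (92, 66) 163 [ 452.147 -114.923]
s1 (172, 55) 163 [ 497.251 -112.395]
t1 (568, 323) 163 [ 497.266 -118.676]
t1 (575, 377) 163 [ 452.527 -125.158]
s1 (140, 165) 101 [ 474.683 -132.74 ]
s2 (303, 322) 180 [608.99   88.631]
s2 (296, 298) 180 [609.891 118.531]
s2 (207, 178) 180 [575.784 294.809]
t1 (293, 183) 180 [608.144 112.722]
t1 (100, 215) 180 [578.026 271.962]
t1 (322, 183) 180 [608.636  88.582]
s2 (148, 68) 280 [532.458 269.764]
s2 (207, 48) 280 [577.157 295.879]
t1 (45, 203) 280 [573.596 282.186]
t1 (50, 255) 280 [534.36  276.096]
t1 (683, 433) 70 [ 405.269 -228.116]
s1 (42, 345) 70 [ 409.622 -231.061]
```

The two views agree closely. The clip is at about (474.5,-119), the tray yaw is about 0.148 and the board yaw about 0.19, with the free corner near (598,147). Next I'll grasp.

```bash
cat >> h.py <<'E'
def ori(yaw,lean,s):
    x=np.array([np.cos(yaw),np.sin(yaw),0]);z=np.array([0,0,1.])
    zb=np.cos(lean)*z-np.sin(lean)*x; xb=np.cos(lean)*x+np.sin(lean)*z
    Z=-zb;Y=s*xb;return R.from_matrix(np.c_[np.cross(Y,Z),Y,Z]).as_quat(),zb,xb
CLIP=np.array([474.5,-119,101]);TY=.148;BY=.19
COR=np.array([598.,147,180])
E
python3 - <<'E'
from h import *
for s in(1,-1):
    for P,y,l in((CLIP+[0,0,24],TY,0),(CLIP+[0,0,230],TY,0),(COR+[-20,0,150],BY,.17),(COR+[-8,0,48],BY,.17)):
        print(s,solver.solve_ik(list(P),ori(y,l,s)[0]))
print(solver.solve_ik([231,553,380],get_ee_rot()))
E
```

```text
1 [-0.315 -0.208  1.691 -0.     1.659 -0.463]
1 [-0.315 -0.154  1.276 -0.     2.019 -0.463]
1 [ 0.192 -0.031  1.172 -0.     1.831  0.002]
1 [ 0.188 -0.046  1.37   0.     1.648 -0.002]
-1 None
-1 None
-1 None
-1 None
[ 1.118  0.192  0.835 -0.     2.117 -0.057]
```

```bash
python3 - <<'E'
from h import *
q=ori(TY,0,1)[0]
r.move_l([231,553,380],250)
r.grip(80,26)
r.move_to(list(CLIP+[0,0,250]),q)
r.move_l(list(CLIP+[0,0,90]),200)
print(get_t(),get_ee_pos())
for n in("side","top"): cv2.imwrite(f"pics/{n}1.png",viewer.get_image(n)[:,:,::-1])
a=cv2.imread("pics/side1.png")[150:290,250:370];b=cv2.imread("pics/top1.png")[160:300,290:410]
cv2.imwrite("pics/c1.png",np.hstack([cv2.resize(i,(400,467),interpolation=2) for i in(a,b)]))
E
```

```text
4.7417 [ 475.049 -119.043  192.553]
```

View pics/c1.png

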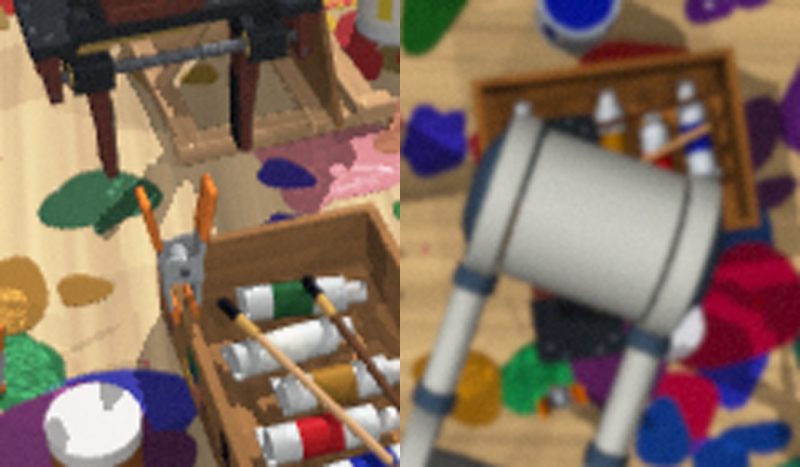

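The side crop shows the open fingers, with tips at about (112,178) and (245,150), centred over the clip handles at (142,190) and (209,180). I'll go down, squeeze and lift.

```bash
python3 - <<'E'
from h import *
h=r.move_l(list(CLIP+[0,0,24]),80,max_force=15)
print(h,get_ee_pos(),get_ft_force())
r.grip(24,26); r.wait(.3)
print(get_gripper_width(),get_finger_force(),get_ft_force(),get_ee_pos())
if 26<get_gripper_width()<36:
    r.move_l(list(CLIP+[0,0,74]),60);r.wait(.3)
    print(get_gripper_width(),get_finger_force(),get_ft_force())
    r.move_l(list(CLIP+[0,0,220]),200)
    q,zb,xb=ori(BY,.17,1)
    r.move_l(list(COR+zb*(48+60)),150,ori=q);r.wait(.3)
print(get_t(),get_ee_pos(),get_gripper_width(),get_finger_force(),get_ft_force())
for n in("side","top"): cv2.imwrite(f"pics/{n}2.png",viewer.get_image(n)[:,:,::-1])
a=cv2.imread("pics/side2.png")[70:200,285:385]
b=cv2.imread("pics/top2.png")[150:280,200:300]
cv2.imwrite("pics/c2.png",np.hstack([cv2.resize(a,None,fx=4.5,fy=4.5,interpolation=2),cv2.resize(b[:,:77],None,fx=4.5,fy=4.5,interpolation=2)]))
E
```

```text
False [ 474.793 -119.095  125.639] [ 0.634  0.012 -0.429]
28.87382212403287 25.982213616371155 [-0.222 -0.548 -1.034] [ 474.494 -119.013  124.986]
29.093172721788683 25.98211705684662 [-0.152  0.302 -1.414]
11.475 [580.047 143.341 286.514] 28.45603385863011 25.98212242126465 [-0.328  0.281 -0.944]
```

View pics/c2.png

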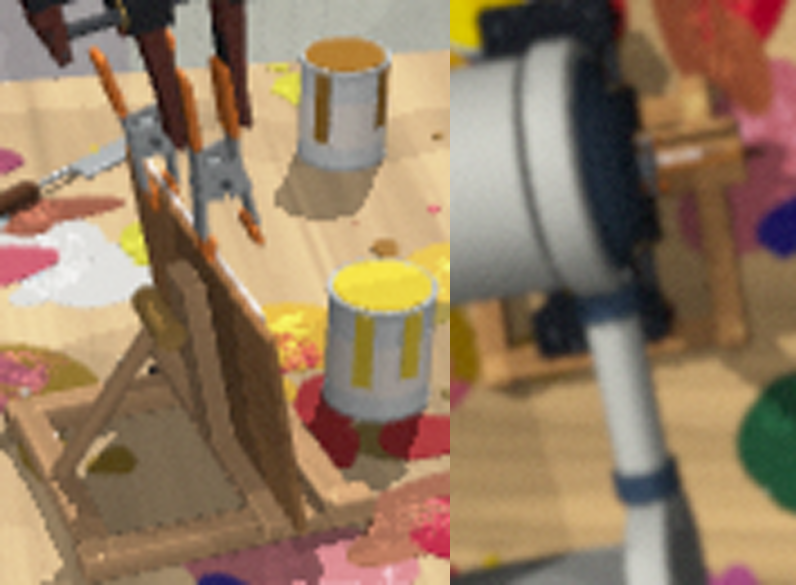

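The clip is held wide open (29 mm, 26 N). Its jaw tips are at about (210,248) and (260,240) in the side crop, above the card edge. I'll overlay the modelled edge and tips to check the alignment.

```bash
python3 - <<'E'
from h import *
q,zb,xb=ori(BY,.17,1);yb=np.cross(zb,xb)
im=cv2.imread("pics/side2.png");x0,y0,w,h,k=312,88,45,70,8
big=cv2.resize(im[y0:y0+h,x0:x0+w],None,fx=k,fy=k,interpolation=2);raw=big.copy()
f=lambda P:tuple(np.round((proj("side",P)[0]-[x0,y0]+.5)*k-.5).astype(int).tolist())
for x,c in((-4.5,(255,0,0)),(1.5,(0,255,0)),(4.5,(0,0,255))):
    cv2.line(big,f(COR+xb*x+yb*100),f(COR+xb*x-yb*60),c,1)
cv2.circle(big,f(COR+xb*4.5-yb*35),4,(255,0,255),1)
M=get_ee_pos()-zb*72
for s in(-13,13):
    for y in(-12,12): cv2.circle(big,f(M+xb*s+yb*y),3,(255,255,0),1)
cv2.imwrite("pics/c3.png",np.hstack([raw,big]))
E
```

```text
(no output)
```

View pics/c3.png

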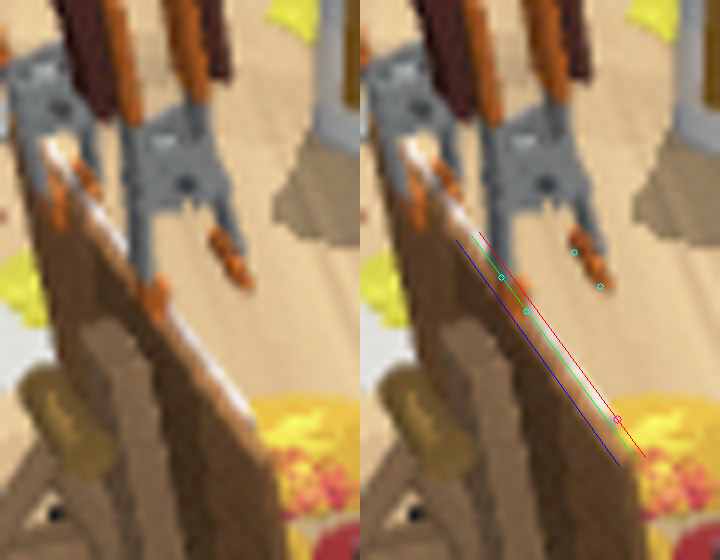

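The modelled board edge and jaw tips match the picture to within about 1-2 mm: predicted tips (526,311) and (600,287) against seen tips of about (525,318) and (603,290). I'll go straight down along the lean.

```bash
python3 - <<'E'
from h import *
q,zb,xb=ori(BY,.17,1)
h=r.move_l(list(COR+zb*48),35,max_force=4);r.wait(.5)
print(h,get_t(),get_ee_pos()-(COR+zb*48),get_gripper_width(),get_finger_force(),get_ft_force())
cv2.imwrite("pics/side3.png",viewer.get_image("side")[:,:,::-1])
im=cv2.imread("pics/side3.png");x0,y0,w,hh,k=312,88,45,70,8
big=cv2.resize(im[y0:y0+hh,x0:x0+w],None,fx=k,fy=k,interpolation=2)
cv2.imwrite("pics/c4.png",big)
E
```

```text
False 13.9417 [ 0.005 -0.003 -0.006] 28.903050238595423 25.982050895690918 [ 1.106  0.75  -1.632]
```

View pics/c4.png

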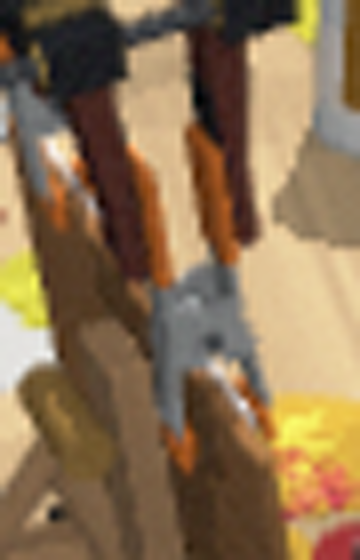

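The jaws straddle the card and board, with the left pad at about (180,450) and the right behind the card at about (262,415). To rule out a light touch, I'll average the force while shifting slightly across the board.

```bash
python3 - <<'E'
from h import *
q,zb,xb=ori(BY,.17,1)
P=COR+zb*48
def avg():
    r.wait(.3);a=[]
    for _ in range(15): a.append(get_ft_force());r.wait(.02)
    return np.mean(a,0),np.std(a,0)
for d in(0,2,4,2,0,-2,-4,-2,0):
    h=r.move_l(list(P+xb*d),20,max_force=4);print(d,h,*avg())
    if h: break
print(get_t(),get_gripper_width())
E
```

```text
0 False [ 0.046 -0.027 -1.173] [0.562 0.436 0.341]
2 False [ 0.102  0.319 -1.316] [0.438 0.351 0.358]
4 False [-0.139 -0.04  -1.078] [0.309 0.548 0.526]
2 False [-0.148 -0.169 -1.365] [0.573 0.588 0.467]
0 False [-0.243  0.164 -1.238] [0.495 0.396 0.345]
-2 False [ 0.175  0.075 -1.316] [0.381 0.413 0.438]
-4 False [ 0.132 -0.131 -1.052] [0.41  0.379 0.433]
-2 False [ 0.099  0.12  -1.406] [0.456 0.483 0.569]
0 False [ 0.092 -0.18  -1.268] [0.383 0.346 0.442]
21.1917 29.042425131031823
```

There is no contact anywhere within ±4 mm, so the clip is hanging free and centred. I'm handing it in.

```bash
python3 - <<'E'
from h import *
r.wait(.5);print(r.finish_job(),get_t())
E
```

```text
the job is handed in; nothing more can be done
the job is handed in; nothing more can be done
```

The orange clip is held squeezed open over the free corner, with its jaws astride the card and board (about 24 mm past the edge by my model) and no contact force detected; I handed the job in at about 22 s, and no verdict was returned.

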